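# Move the vacuum from the bare filter head to the funnel

## Robot

A 7-joint arm with a two-finger parallel gripper is mounted at the origin on a cart in front of the work surface, level with it; the furniture and walls round the work are solid. World frame = base frame: x ahead of the robot, y to its left, z up, the work surface at z = 0. Lengths are in m, angles in rad, forces in N, time in s.
With the tool pointing down it reaches from about 0.4 to 0.85 m from the base axis. Payload 10.4 kg.
Tool frame: the origin (TCP) lies midway between the tips of the shut fingers; the grasp point (between the pads) lies 19 mm behind it (manip.grasp_offset is the distance from the TCP to the grasp point, in m); z points along the fingers, y is the line along which they close (so a half turn about z gives the same grasp; the last joint's range is limited). The gripper opens to 85 mm and grips with 20 to 120 N. Pads are 22 mm wide; open, the fingers measure 114 mm over their backs; the gripper's body (76 mm by 85 mm) begins 54 mm behind the grasp point. The pads swing forward as they close: fully open they stand 13 mm farther back than shut.
Start: joints at [1.305, 0.332, -0.065, 1.46, 0.022, 1.35, -0.088], TCP at [0.15, -0.607, 0.231] pointing down, gripper open.
Joint ranges: [-2.6, 2.6], [-0.5, 2.12], [-1.47, 1.34], [0.16, 2.42], [-1.27, 4.41], [0.06, 2.06], [-2.6, 2.6]. Speed limits (rad/s): [2.22, 2.22, 2.79, 2.79, 3.14, 3.14, 3.14].

## Interface

Orientations are given as a unit quaternion [x, y, z, w].
In Python, from workcell import manip gives the robot as it stands.
- The arm moves only by the shell command python3 jog.py 'ROWS' [FORCE]. ROWS is a JSON list of rows, 1 to 20 of them, each an object with the fields rotvec (a list: a rotation vector rx, ry, rz in units of 0.1 rad), xyz (a list: dx, dy, dz in units of 25 mm), jaw (the opening from 0.0 (shut) to 1.0 (fully open)); a field left out counts as zero (the opening has to be given); each row is the pose to reach, as a shift and turn from the pose commanded when the command began, along the tool's axes at that moment; what a row does not reach only later rows make up. A row lasts 1/8 s, in which the tool goes at most 0.0625 m and 0.188 rad, less where a joint would pass 70% of its speed; a pose out of reach is approached as far as the arm can. The fingers move at their own pace and stop on an object; FORCE is the grip in N (left out, the last holds). Time passes only in rows, so rows that do not move let the fingers close. It prints the time, the measured TCP pose, the force, the opening and the grip force at its end. Input that does not fit is refused with a message, and nothing moves.
- manip.get_obs(): the state, without advancing time (a new reading comes with each control period).
- manip.camera(name): name is "side" or "top" or "wrist"; returns the picture (420x560x3 uint8, blue, green, red); there is no depth.
- manip.calibration(name): a dict with "fx", "fy", "cx", "cy" (pixels), "world_from_camera" (4x4, takes a point from camera to world coordinates); the wrist camera has in their place "tool_from_camera" (4x4, takes a point from camera to tool coordinates, whose origin is the TCP and whose axes are the flange's). Camera axes: x right, y up, looking along -z (the intrinsics and any distortion apply to the point x, -y, -z); pixel columns grow to the right and rows downward; lengths in m; the calibration is good to about 2 mm. A picture is of the moment at which its call begins: read the wrist's pose just before it. calibration takes no time and is no camera call.
- manip.hand_in(): hands the job in; it is judged then, once.
The state is a dict: "clock": time; "joint_pos": joint angles; "joint_velocities": joint speeds; "tau": joint torques, N m; "position": TCP position; "ee_rot": TCP orientation; "ft_force": force on the tool from outside, world axes, zero at the start; "torque": the same for the moment, N m; "grip_width": opening from 0.0 (shut) to 1.0 (fully open); "grasp_force": force on a finger pad.
Only numpy, scipy, OpenCV 4.12 (cv2) and the standard library are available. Lean on these libraries where they do the work, as an engineer would, in place of code of your own. Each camera call takes 0.05 s, during which the arm holds its last target. There are 200 camera calls.

## Task

One bare filter head of the vacuum manifold has been left open and is sucking in air: push its lever round with a fingertip until it lies crosswise to its pipe against the shut stop. Then push the lever of the place that carries the funnel round until it lies in line with its pipe, against the open stop. Push gently, leave the third lever shut, and do not shift the funnel or anything standing about.

Things in the scene. Friction and masses are not known exactly. Their poses are not given: they have to be found in the camera images.
- manifold: stainless header pipe of the vacuum manifold (32 mm thick, 400 mm long along its y, top at z = 64 mm, 68 mm toward -x from the valve stems), with a gauge (top at 105 mm) on its left end and a hose and grey pump (top at 120 mm) on the right; fixed. Origin on the bench under the stem of the middle valve; the three places stand 140 mm apart along its y, in any order
- funnel_place: the place that carries the funnel: fixed; ball valve (stem on the z axis), pipe along +x at z = 48 mm, 16 mm thick, to a pillar with a filter head (56 mm across, top at 92 mm) 130 mm toward +x. Origin on the bench under the valve stem, z up, -x toward the robot; all three places are alike
- funnel_handle (a joint): lever of the place that carries the funnel: 0 = shut (lever crosswise to its pipe, pointing along the place's -y, against its stop), 1.571 = fully open (lever in line with its pipe, pointing along the place's -x, toward the robot, against its stop); seen from above it opens clockwise and shuts anticlockwise; it stays where it is left (friction about 0.22 N m, 3 to 4 N at the sleeve)
- funnel_grip (a point): middle of the black sleeve on the lever of the place that carries the funnel: 66 mm from the stem axis, 98 mm above the bench; the sleeve is 52 mm long, 15 mm wide, 10 mm high (z = 93 to 103 mm), with nothing but the header (top 64 mm) and its nuts under its sweep
- bare_open_place: the bare place whose valve was left open: fixed; ball valve (stem on the z axis), pipe along +x at z = 48 mm, 16 mm thick, to a pillar with a filter head (56 mm across, top at 92 mm) 130 mm toward +x. Origin on the bench under the valve stem, z up, -x toward the robot; all three places are alike
- bare_open_handle (a joint): lever of the bare place whose valve was left open: 0 = shut (lever crosswise to its pipe, pointing along the place's -y, against its stop), 1.571 = fully open (lever in line with its pipe, pointing along the place's -x, toward the robot, against its stop); seen from above it opens clockwise and shuts anticlockwise; it stays where it is left (friction about 0.22 N m, 3 to 4 N at the sleeve)
- bare_open_grip (a point): middle of the black sleeve on the lever of the bare place whose valve was left open: 66 mm from the stem axis, 98 mm above the bench; the sleeve is 52 mm long, 15 mm wide, 10 mm high (z = 93 to 103 mm), with nothing but the header (top 64 mm) and its nuts under its sweep
- bare_shut_place: the other bare place, whose valve is shut: fixed; ball valve (stem on the z axis), pipe along +x at z = 48 mm, 16 mm thick, to a pillar with a filter head (56 mm across, top at 92 mm) 130 mm toward +x. Origin on the bench under the valve stem, z up, -x toward the robot; all three places are alike
- bare_shut_handle (a joint): lever of the other bare place, whose valve is shut: 0 = shut (lever crosswise to its pipe, pointing along the place's -y, against its stop), 1.571 = fully open (lever in line with its pipe, pointing along the place's -x, toward the robot, against its stop); seen from above it opens clockwise and shuts anticlockwise; it stays where it is left (friction about 0.22 N m, 3 to 4 N at the sleeve)
- bare_shut_grip (a point): middle of the black sleeve on the lever of the other bare place, whose valve is shut: 66 mm from the stem axis, 98 mm above the bench; the sleeve is 52 mm long, 15 mm wide, 10 mm high (z = 93 to 103 mm), with nothing but the header (top 64 mm) and its nuts under its sweep
- funnel: loose steel filter funnel, 67 mm across, 88 mm high, standing on its filter head (its top at 180 mm). Origin at its floor, 92 mm above the bench
- petri_dish: petri dish, 56 mm across, 12 mm high, between two places behind the levers; loose, origin at the centre of its underside
- reagent: small capped reagent bottle, 33 mm across, 62 mm high, between two places behind the levers; loose, origin at the centre of its underside
- forceps: forceps, 128 mm long, lying in front of the header; loose, origin at the centre of its underside
- cryovial_a: capped vial, 13 mm across, 44 mm high, standing in front of the pump at the right; loose, origin at the centre of its underside
- cryovial_b: capped vial, 13 mm across, 44 mm high, standing in front of the pump at the right; loose, origin at the centre of its underside
- timer: bench timer, 62 x 68 x 19 mm, lying to the left of the manifold; loose, origin at the centre of its underside

How it is judged:
By the outcome, as a careful person would: the job done as asked, in the order asked, and still so for the second after the job is handed in, with the robot touching nothing.
It also fails if it takes over 53 s, if anything falls off the work surface, if the arm or the gripper's body presses on something with over 40 N, if the wrist force passes 120 N, or if a joint passes its speed limit or range.

## Working session

There is one attempt and no reset: what is moved stays moved. The work goes in short steps, Python scripts to look and compute and a shell command to move; the robot and the scene stay as the last step left them, time stands still between calls to the robot, and variables do not carry over. Pictures are saved under pics/ and viewed, at most 10 in all, crops included, and the job is handed in when it is done.

```bash
ls; mkdir -p pics
python3 - <<'E'
from workcell import manip
import cv2,numpy as np
np.set_printoptions(precision=4,suppress=True)
for n in("top","side"):
    cv2.imwrite(f"pics/{n}0.png",manip.camera(n)); print(n,manip.calibration(n))
o=manip.get_obs(); print(o["clock"],o["position"],o["ee_rot"],o["grip_width"],o["ft_force"])
E
```

```text
jog.py
pics
workcell.py
top {'fx': 446.9929103070011, 'fy': 446.9929103070011, 'cx': 282.6160639517753, 'cy': 204.13866356966847, 'world_from_camera': array([[ 0.1605,  0.9645, -0.2096,  0.2975],
       [-0.987 ,  0.1566, -0.0356, -0.1433],
       [-0.0015,  0.2126,  0.9771,  1.2345],
       [ 0.    ,  0.    ,  0.    ,  1.    ]])}
side {'fx': 406.4229790335088, 'fy': 406.4229790335088, 'cx': 280.0673082150961, 'cy': 213.9894142810508, 'world_from_camera': array([[ 0.9937,  0.035 , -0.1063,  0.3882],
       [-0.1106,  0.452 , -0.8852, -1.2232],
       [ 0.0171,  0.8914,  0.453 ,  0.6772],
       [ 0.    ,  0.    ,  0.    ,  1.    ]])}
0.1 [ 0.1502 -0.6064  0.2306] [ 0.9926  0.1211 -0.0001 -0.0006] 1.0025855245353856 [ 0.0195 -0.6909 -0.0458]
```

View pics/top0.png

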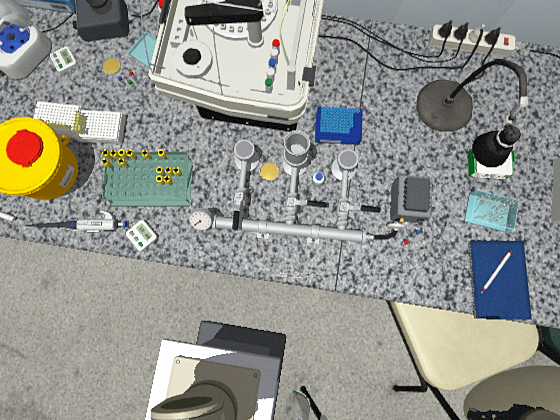

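View pics/side0.png

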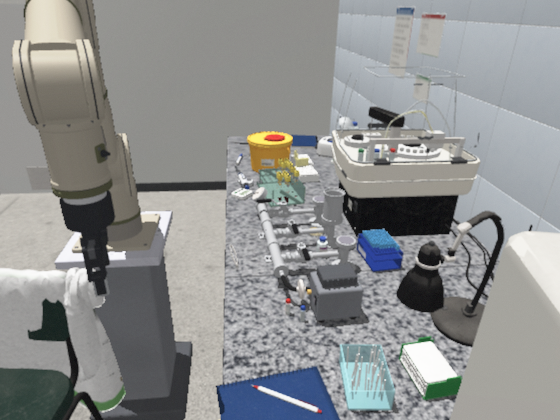

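The left place is the open bare one: its sleeve, near (237,220), points at the robot. The middle place carries the funnel at (296,150) and is shut, and the right place is bare and shut. I'll zoom in to measure.

Run:
```python
import cv2
i=cv2.imread("pics/top0.png")[125:275,190:390]
cv2.imwrite("pics/crop0.png",cv2.resize(i,None,fx=4,fy=4,interpolation=cv2.INTER_CUBIC))
```

```text
(no output)
```

View pics/crop0.png

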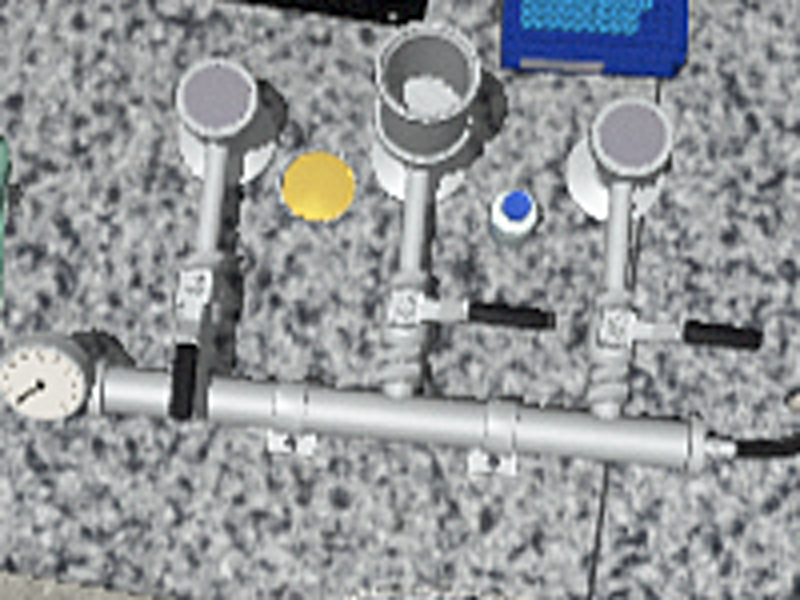

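Crop positions (4x, offset 190,125): sleeves at left (184,380), middle (511,316) and right (722,333). Bare head tops are at (217,98) and (632,137), stems at (195,288), (405,308) and (617,328).

```bash
cat > h.py <<'E'
from workcell import manip
import numpy as np
from scipy.spatial.transform import Rotation as R
np.set_printoptions(precision=4,suppress=True)
def ray(n,u,v,z):
    c=manip.calibration(n);T=c["world_from_camera"]
    d=T[:3,:3]@[(u-c["cx"])/c["fx"],-(v-c["cy"])/c["fy"],-1]
    return T[:3,3]+d*(z-T[2,3])/d[2]
E
python3 - <<'E'
from h import *
P=lambda u,v,z: ray("top",190+u/4-.4,125+v/4-.4,z)
p={}
for k,a in dict(sL=(184,380,.103),sM=(511,316,.103),sR=(722,333,.103),hL=(217,98,.092),hR=(632,137,.092),stL=(195,288,.1),stM=(405,308,.1),stR=(617,328,.1),dish=(318,187,.012),bottle=(517,205,.062),gauge=(40,385,.105)).items():
    p[k]=P(*a); print(k,p[k])
y=p["hL"]-p["hR"]; y[2]=0; print(np.linalg.norm(y)); y/=np.linalg.norm(y); x=np.array([y[1],-y[0],0])
print("yaw",np.arctan2(x[1],x[0])); mid=(p["hL"]+p["hR"])/2-.130*x; print("mid stem from heads",mid)
for n,k in((1,"L"),(0,"M"),(-1,"R")):
    st=mid+n*.14*y; print(k,"stem",st[:2],"from img",p["st"+k][:2],"sleeve local",(p["s"+k]-st)@x,(p["s"+k]-st)@y)
o=manip.get_obs(); print(R.from_quat(o["ee_rot"]).as_matrix(),o["joint_pos"])
c=manip.calibration("wrist");print(c["tool_from_camera"])
E
```

```text
sL [0.4806 0.0107 0.103 ]
sM [ 0.556  -0.1907  0.103 ]
sR [ 0.5667 -0.3269  0.103 ]
hL [0.6753 0.0255 0.092 ]
hR [ 0.6927 -0.2533  0.092 ]
stL [0.5422 0.0152 0.1   ]
stM [ 0.5509 -0.122   0.1   ]
stR [ 0.5598 -0.2598  0.1   ]
dish [ 0.6477 -0.0455  0.012 ]
bottle [ 0.6425 -0.1853  0.062 ]
gauge [0.4623 0.101  0.105 ]
0.2793372173866941
yaw 0.06240060778809832
mid stem from heads [ 0.5542 -0.122   0.092 ]
L stem [0.5455 0.0177] from img [0.5422 0.0152] sleeve local -0.06518198119947091 -0.002920616811709363
M stem [ 0.5542 -0.122 ] from img [ 0.5509 -0.122 ] sleeve local -0.0025283926608452956 -0.06863849752043982
R stem [ 0.5629 -0.2618] from img [ 0.5598 -0.2598] sleeve local -0.0003293345481755615 -0.06524718489678197
[[ 0.9707  0.2405 -0.0004]
 [ 0.2405 -0.9707  0.0012]
 [-0.0001 -0.0013 -1.    ]] [ 1.3054  0.3328 -0.0647  1.4608  0.0216  1.3499 -0.0885]
[[-0.0013  0.9517  0.3071  0.0797]
 [ 1.      0.0014 -0.0002  0.0008]
 [-0.0006  0.3071 -0.9517 -0.142 ]
 [ 0.      0.      0.      1.    ]]
```
Good. Frame: yaw ~0.062, consistent. Stems: L (0.545,0.017), M (0.553,-0.122), R(0.562,-0.261).

Units first: shifts go in units of 25 mm and turns go in units of 0.1 rad. So -0.557 m is -22.28, 0.475 m is 19, 0.181 rad is 1.81.

```bash
python3 jog.py '[{"rotvec": [0, 0, 0.6], "xyz": [2, -1.2, 0], "jaw": 0}, {"rotvec": [0, 0, 1], "xyz": [4, -2.4, 0], "jaw": 0}, {"rotvec": [0, 0, 1.5], "xyz": [6, -3.6, 0], "jaw": 0}, {"rotvec": [0, 0, 1.81], "xyz": [8, -4.8, 0], "jaw": 0}, {"rotvec": [0, 0, 1.81], "xyz": [10, -6, 0], "jaw": 0}, {"rotvec": [0, 0, 1.81], "xyz": [12, -7.2, 0], "jaw": 0}, {"rotvec": [0, 0, 1.81], "xyz": [13.2, -8.8, 0], "jaw": 0}, {"rotvec": [0, 0, 1.81], "xyz": [14, -10.8, 0], "jaw": 0}, {"rotvec": [0, 0, 1.81], "xyz": [14.8, -12.8, 0], "jaw": 0}, {"rotvec": [0, 0, 1.81], "xyz": [15.6, -14.8, 0], "jaw": 0}, {"rotvec": [0, 0, 1.81], "xyz": [16.4, -16.8, 0], "jaw": 0}, {"rotvec": [0, 0, 1.81], "xyz": [17.2, -18.8, 0], "jaw": 0}, {"rotvec": [0, 0, 1.81], "xyz": [18, -20.4, 0], "jaw": 0}, {"rotvec": [0, 0, 1.81], "xyz": [18.6, -21.6, 0], "jaw": 0}, {"rotvec": [0, 0, 1.81], "xyz": [19, -22.28, 0], "jaw": 0}, {"rotvec": [0, 0, 1.81], "xyz": [19, -22.28, 0], "jaw": 0}, {"rotvec": [0, 0, 1.81], "xyz": [19, -22.28, 0], "jaw": 0}, {"rotvec": [0, 0, 1.81], "xyz": [19, -22.28, 0], "jaw": 0}]' 20
```

```bash
cat >> h.py <<'E'
YAW=.0624; X=np.array([np.cos(YAW),np.sin(YAW),0]); Y=np.array([-X[1],X[0],0])
ST={"L":np.array([.5445,.0170,0]),"M":np.array([.5532,-.1220,0])}
def where(k):
    o=manip.get_obs();d=np.array(o["position"])-ST[k];r=R.from_quat(o["ee_rot"]).as_matrix()
    print("local mm",1e3*np.array([d@X,d@Y,d[2]]),"tool x yaw",np.arctan2(r[1,0],r[0,0]),"tilt",r[:,2],"F local",np.array(o["ft_force"])@np.c_[X,Y,[0,0,1]],"t",o["clock"],o["grip_width"])
E
python3 - <<'E'
from h import *
import cv2
where("L"); print(manip.get_obs()["joint_pos"])
cv2.imwrite("pics/w1.png",manip.camera("wrist"))
E
```

```text
clock: 2.35
position: [0.4773, 0.047, 0.2312]
ee_rot: [1.0, 0.03, -0.0, 0.0]
ft_force: [-0.8, -0.0, 0.4]
grip_width: 0.002
grasp_force: 0.0
local mm [-65.1976  34.115  231.2076] tool x yaw 0.06006234321620004 tilt [-0.0002 -0.0004 -1.    ] F local [-0.7844  0.0214  0.376 ] t 2.35 0.001637667709478625
[ 0.4763  0.0532 -0.6827  1.8004  0.0352  1.3003 -1.7259]
```

View pics/w1.png

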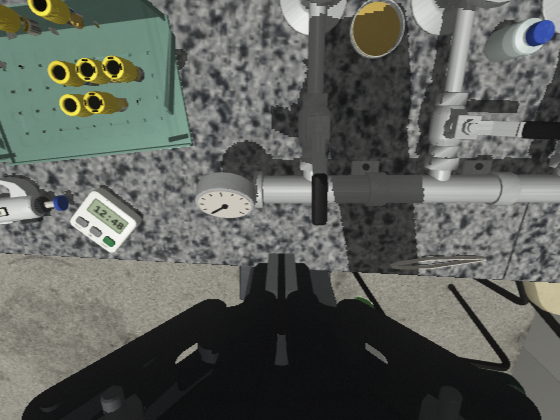

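The wrist view shows the left sleeve, spanning about (320,175) to (320,224). The shut fingertips are narrow, columns about 268–298 at row 255. I'll check both with the calibration.

Run:
```python
from h import *
c=manip.calibration("wrist");print({k:c[k] for k in c if k!="tool_from_camera"})
o=manip.get_obs();T=np.eye(4);T[:3,:3]=R.from_quat(o["ee_rot"]).as_matrix();T[:3,3]=o["position"]
W=T@c["tool_from_camera"]
def wr(u,v,z):
    d=W[:3,:3]@[(u-c["cx"])/c["fx"],-(v-c["cy"])/c["fy"],-1];return W[:3,3]+d*(z-W[2,3])/d[2]
for a in((320,177,.103),(320,222,.100),(268,255,.231),(298,255,.231),(227,203,.105)):
    p=wr(*a)-ST["L"];print(a,1e3*p@X,1e3*p@Y)
```

```text
{'fx': 297.5781742692802, 'fy': 297.5781742692802, 'cx': 281.0019739719728, 'cy': 210.54807528026427}
(320, 177, 0.103) -40.17224735120313 -2.3976138461436323
(320, 222, 0.1) -85.36052864344782 -4.438355837889745
(268, 255, 0.231) -55.80764190836436 40.531290666215334
(298, 255, 0.231) -55.86851379266975 24.70465772726668
(227, 203, 0.105) -64.21393599702324 84.31149072703366
```

```bash
python3 jog.py '[{"xyz": [0, 0, 1.6], "jaw": 0}, {"xyz": [0, 0, 3.2], "jaw": 0}, {"xyz": [0, 0, 4.8], "jaw": 0}, {"xyz": [0, 0, 5.76], "jaw": 0}, {"xyz": [0, 0.32, 5.76], "jaw": 0}, {"xyz": [-0.04, 0.6, 5.76], "jaw": 0}, {"xyz": [-0.04, 0.8, 5.76], "jaw": 0}, {"xyz": [-0.08, 1, 5.76], "jaw": 0}, {"xyz": [-0.12, 1.2, 5.76], "jaw": 0}, {"xyz": [-0.12, 1.4, 5.76], "jaw": 0}]'; python3 -c 'from h import *; where("L")'
```

```text
clock: 3.65
position: [0.4769, 0.0129, 0.0876]
ee_rot: [1.0, 0.031, 0.0, 0.0]
ft_force: [1.0, 3.9, 0.8]
grip_width: 0.003
grasp_force: 1.7
local mm [-67.7263   0.1503  87.6316] tool x yaw 0.06205548986378159 tilt [ 0.0008 -0.     -1.    ] F local [1.1996 3.8403 0.7822] t 3.65 0.0028865999285304107
```

```bash
python3 jog.py '[{"xyz": [0, 0.24, 0], "jaw": 0}, {"xyz": [0, 0.48, 0], "jaw": 0}, {"xyz": [0.04, 0.72, 0], "jaw": 0}, {"xyz": [0.12, 0.96, 0], "jaw": 0}, {"xyz": [0.2, 1.2, 0], "jaw": 0}, {"xyz": [0.32, 1.44, 0], "jaw": 0}, {"xyz": [0.48, 1.68, 0], "jaw": 0}, {"xyz": [0.68, 1.92, 0], "jaw": 0}, {"xyz": [0.88, 2.12, 0], "jaw": 0}, {"xyz": [1.08, 2.28, 0], "jaw": 0}, {"xyz": [1.28, 2.4, 0], "jaw": 0}, {"xyz": [1.44, 2.48, 0], "jaw": 0}, {"xyz": [1.6, 2.56, 0], "jaw": 0}]'; python3 -c 'from h import *; where("L")'
```

```text
clock: 5.28
position: [0.5206, -0.0484, 0.0872]
ee_rot: [1.0, 0.031, -0.0, 0.0]
ft_force: [-3.0, 3.2, -0.7]
grip_width: -0.001
grasp_force: 1.5
local mm [-27.9704 -63.8265  87.1922] tool x yaw 0.061876449091252374 tilt [-0.0004 -0.0001 -1.    ] F local [-2.7546  3.3879 -0.6753] t 5.275 -0.0005699364991897243
```

Scaled: 0.007 m is 0.28, 0.006 m is 0.24.

```bash
python3 jog.py '[{"xyz": [0.08, 0.04, 0], "jaw": 0}, {"xyz": [0.16, 0.04, 0], "jaw": 0}, {"xyz": [0.24, 0.08, 0], "jaw": 0}, {"xyz": [0.28, 0.08, 0], "jaw": 0}]'; python3 jog.py '[{"xyz": [0.04, 0, 0], "jaw": 0}, {"xyz": [0.08, 0, 0], "jaw": 0}]'; python3 -c 'from h import *; where("L")'
```

```text
clock: 5.78
position: [0.5276, -0.0501, 0.0873]
ee_rot: [1.0, 0.031, -0.0, 0.0]
ft_force: [-3.7, 1.1, 0.0]
grip_width: -0.003
grasp_force: 1.5
clock: 6.02
position: [0.5295, -0.0502, 0.0873]
ee_rot: [1.0, 0.031, -0.0, 0.0]
ft_force: [-3.6, 0.0, -1.4]
grip_width: -0.006
grasp_force: 1.6
local mm [-19.1148 -66.1221  87.2738] tool x yaw 0.061477315147477715 tilt [-0.0001 -0.0005 -1.    ] F local [-3.6343  0.2493 -1.3729] t 6.025 -0.006044297571964911
```

Run:
```python
from h import *
import cv2
i=manip.camera("wrist");cv2.imwrite("pics/w2.png",i)
```

```text
(no output)
```

View pics/w2.png

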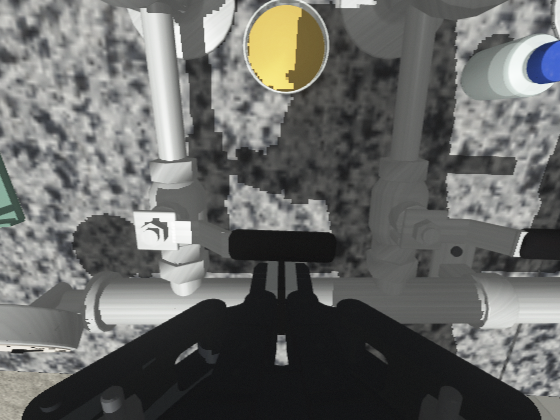

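The left sleeve lies crosswise at about (282,245), with the fingertip behind it at (282,265). The force is still only friction, so the stop hasn't been reached yet. I'll go on in 1 mm steps.

```bash
for k in 1 2; do python3 jog.py '[{"xyz": [0.04, 0, 0], "jaw": 0}]' | grep -E "pos|ft"; done; python3 -c 'from h import *; where("L")'
```

```text
position: [0.5305, -0.0502, 0.0873]
ft_force: [-2.2, -2.0, -0.6]
position: [0.5316, -0.0503, 0.0873]
ft_force: [-3.8, -2.8, -0.7]
local mm [-17.0805 -66.3292  87.2803] tool x yaw 0.061259349273294156 tilt [-0.0001 -0.0007 -1.    ] F local [-3.9684 -2.5588 -0.6723] t 6.325 -0.0002637069333783569
```

```bash
for k in 1 2 3; do python3 jog.py '[{"xyz": [0.04, 0, 0], "jaw": 0}]' | grep -E "ft"; done; python3 -c 'from h import *; where("L")'
```

```text
ft_force: [-8.3, -3.0, 3.3]
ft_force: [-13.6, -3.5, 6.6]
ft_force: [-17.1, -3.3, 10.6]
local mm [-16.1875 -66.2862  87.0597] tool x yaw 0.061192701241582256 tilt [-0.0049 -0.0013 -1.    ] F local [-17.3127  -2.1987  10.6405] t 6.7 -6.882799393043554e-05
```

The stop is reached: force is up to 17 N and the position has stalled. Now I back off, lift, and cross over to the +x side of the middle lever.

Scaled: 0.138 m is 5.52, -0.06 m is -2.4.

```bash
python3 jog.py '[{"xyz": [-0.32, 0, 0], "jaw": 0}, {"xyz": [-0.8, 0, 0], "jaw": 0}, {"xyz": [-0.8, 0, -1.2], "jaw": 0}, {"xyz": [-0.8, 0, -2.4], "jaw": 0}, {"xyz": [-0.4, 1.2, -2.4], "jaw": 0}, {"xyz": [0.2, 2.4, -2.4], "jaw": 0}, {"xyz": [0.8, 3.6, -2.4], "jaw": 0}, {"xyz": [1.4, 4.8, -2.4], "jaw": 0}, {"xyz": [1.92, 5.52, -2.4], "jaw": 0}, {"xyz": [1.92, 5.52, -2.4], "jaw": 0}, {"xyz": [1.92, 5.52, -2.4], "jaw": 0}]'
python3 - <<'E'
from h import *
import cv2
where("M");i=manip.camera("wrist");cv2.imwrite("pics/w3.png",i)
E
```

```text
clock: 8.07
position: [0.5908, -0.1831, 0.1475]
ee_rot: [1.0, 0.031, 0.0, -0.0]
ft_force: [-0.4, -0.4, -1.0]
grip_width: 0.003
grasp_force: 0.0
local mm [ 33.7112 -63.3532 147.459 ] tool x yaw 0.06285141316277973 tilt [ 0.0004  0.0005 -1.    ] F local [-0.4273 -0.3836 -1.0137] t 8.075 0.0034416168434570618
```

View pics/w3.png

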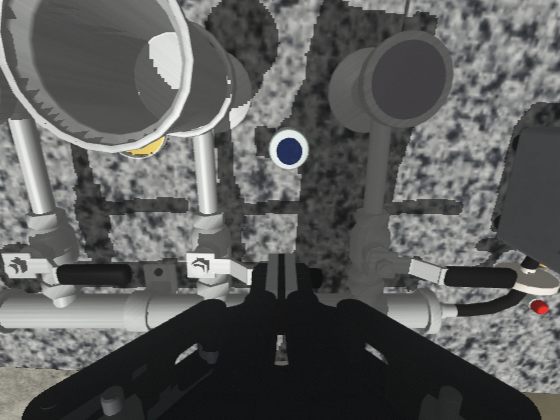

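The left lever is crosswise, from (15,265) to (130,272). The right lever is unmoved, and the middle sleeve sits just behind the fingers at about (315,275). Now I descend and begin pushing toward -x.

Scaled: 0.06 m is 2.4, 0.03 m is 1.2.

```bash
python3 jog.py '[{"xyz": [0, 0, 1.2], "jaw": 0}, {"xyz": [0, 0, 2.4], "jaw": 0}, {"xyz": [-0.24, 0.04, 2.4], "jaw": 0}, {"xyz": [-0.48, 0.08, 2.4], "jaw": 0}, {"xyz": [-0.68, 0.12, 2.4], "jaw": 0}, {"xyz": [-0.88, 0.12, 2.4], "jaw": 0}, {"xyz": [-1.08, 0.16, 2.4], "jaw": 0}]'; python3 -c 'from h import *; where("M")'
```

```text
clock: 9.0
position: [0.5651, -0.1897, 0.0884]
ee_rot: [1.0, 0.031, 0.001, 0.0]
ft_force: [3.6, 0.8, 1.6]
grip_width: -0.003
grasp_force: 1.8
local mm [  7.6211 -68.2925  88.4001] tool x yaw 0.06217460992322634 tilt [ 0.0026 -0.0003 -1.    ] F local [3.6712 0.6212 1.6446] t 9.0 -0.0025696264831422317
```

Scaled: -0.068 m is -2.72, -0.066 m is -2.64.

```bash
python3 jog.py '[{"xyz": [-0.24, 0, 0], "jaw": 0}, {"xyz": [-0.48, 0, 0], "jaw": 0}, {"xyz": [-0.72, -0.04, 0], "jaw": 0}, {"xyz": [-0.96, -0.08, 0], "jaw": 0}, {"xyz": [-1.2, -0.16, 0], "jaw": 0}, {"xyz": [-1.4, -0.24, 0], "jaw": 0}, {"xyz": [-1.6, -0.32, 0], "jaw": 0}, {"xyz": [-1.8, -0.44, 0], "jaw": 0}, {"xyz": [-2, -0.6, 0], "jaw": 0}, {"xyz": [-2.2, -0.76, 0], "jaw": 0}, {"xyz": [-2.36, -0.96, 0], "jaw": 0}, {"xyz": [-2.52, -1.16, 0], "jaw": 0}, {"xyz": [-2.64, -1.36, 0], "jaw": 0}, {"xyz": [-2.72, -1.52, 0], "jaw": 0}]'; python3 -c 'from h import *; where("M")'
```

```text
clock: 10.75
position: [0.4938, -0.156, 0.0873]
ee_rot: [1.0, 0.031, -0.0, 0.0]
ft_force: [2.4, -3.1, 0.1]
grip_width: -0.001
grasp_force: 1.5
local mm [-61.4182 -30.1975  87.2991] tool x yaw 0.06181526165585963 tilt [-0.0002 -0.0002 -1.    ] F local [ 2.2162 -3.2757  0.1397] t 10.75 -0.0006875277181788015
```

Next comes +y (tool −y), down to roughly y = −17.

Scaled: -0.011 m is -0.44, -0.008 m is -0.32.

```bash
python3 jog.py '[{"xyz": [-0.04, -0.16, 0], "jaw": 0}, {"xyz": [-0.12, -0.32, 0], "jaw": 0}, {"xyz": [-0.16, -0.44, 0], "jaw": 0}]' | grep -E "pos|ft"; for k in 1 2 3; do python3 jog.py '[{"xyz": [0, -0.04, 0], "jaw": 0}]' | grep -E "ft"; done;  python3 -c 'from h import *; where("M")'
```

```text
position: [0.4904, -0.1478, 0.0876]
ft_force: [12.2, -17.9, -9.1]
ft_force: [9.8, -17.3, -6.7]
ft_force: [10.0, -20.0, -7.8]
ft_force: [11.2, -23.4, -8.0]
local mm [-64.4336 -21.7007  87.733 ] tool x yaw 0.05774760167803947 tilt [ 0.0037 -0.006  -1.    ] F local [  9.7466 -24.0052  -7.9815] t 11.5 -0.002458838653083272
```

The force is climbing with the position stalled, which suggests the stop. I'll back off, lift, and look.

Scaled: -0.14 m is -5.6, -0.12 m is -4.8.

```bash
python3 jog.py '[{"xyz": [0, 0.24, 0], "jaw": 0}, {"xyz": [0, 0.64, 0], "jaw": 0}, {"xyz": [0, 0.8, 0], "jaw": 0}, {"xyz": [0, 0.8, -1.6], "jaw": 0}, {"xyz": [0, 0.8, -3.2], "jaw": 0}, {"xyz": [-1.2, 0.8, -4.8], "jaw": 0}, {"xyz": [-1.2, 0.8, -5.6], "jaw": 0}, {"xyz": [-1.2, 0.8, -5.6], "jaw": 0}]'
python3 - <<'E'
from h import *
import cv2
where("M");cv2.imwrite("pics/w4.png",manip.camera("wrist"))
o=manip.get_obs();c=manip.calibration("wrist");np.savez("w4.npz",p=o["position"],q=o["ee_rot"])
i=manip.camera("top")[125:275,190:390];cv2.imwrite("pics/crop4.png",cv2.resize(i,None,fx=4,fy=4,interpolation=cv2.INTER_CUBIC))
E
```

```text
clock: 12.5
position: [0.4611, -0.1642, 0.2286]
ee_rot: [1.0, 0.031, 0.001, 0.001]
ft_force: [0.2, -0.2, -0.5]
grip_width: -0.0
grasp_force: 0.0
local mm [-94.5971 -36.3856 228.5567] tool x yaw 0.06195587171927601 tilt [ 0.0022 -0.0012 -1.    ] F local [ 0.216 -0.205 -0.502] t 12.5 -4.1640184802632074e-05
```

View pics/w4.png

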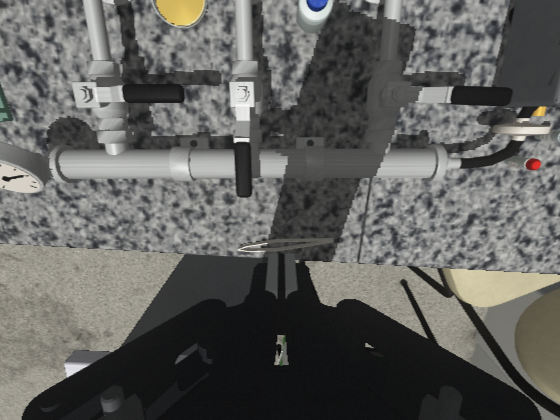

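View pics/crop4.png

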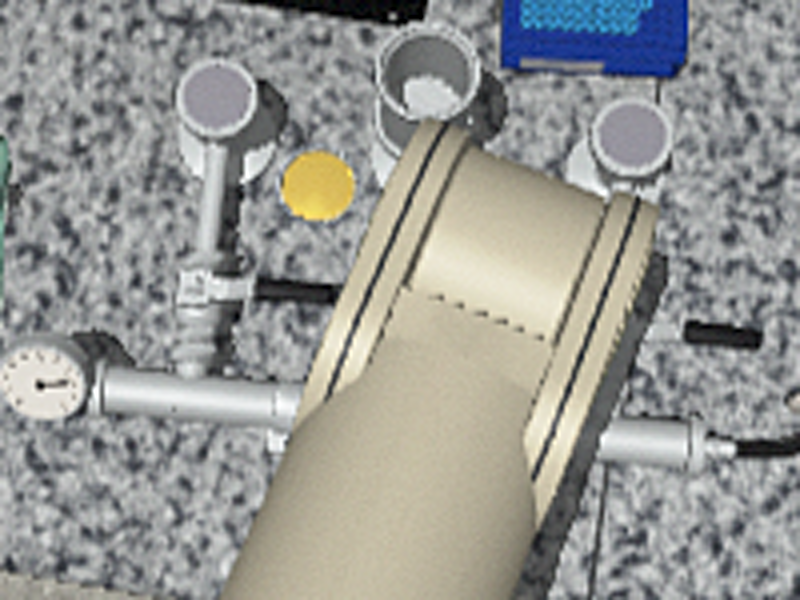

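The gauge needle has swung. The left lever is crosswise (sleeve (124,93)–(184,93)), the middle one is in line (sleeve (243,143)–(244,195)), and the right one and the funnel are unchanged. I'll check the angles in numbers.

Run:
```python
from h import *
import cv2
c=manip.calibration("wrist");f=np.load("w4.npz");T=np.eye(4);T[:3,:3]=R.from_quat(f["q"]).as_matrix();T[:3,3]=f["p"]
W=T@c["tool_from_camera"]
img=cv2.imread("pics/w4.png").max(2)
def wr(u,v,z=.103):
    d=W[:3,:3]@[(u-c["cx"])/c["fx"],-(v-c["cy"])/c["fy"],-1];p=(W[:3,3]+d*(z-W[2,3])/d[2]);return p
for n,(x0,x1,y0,y1) in dict(L=(115,190,80,108),M=(230,256,135,200),R=(445,515,82,110)).items():
    m=(img[y0:y1,x0:x1]<28).astype(np.uint8);k,l,s,ce=cv2.connectedComponentsWithStats(m);b=1+s[1:,4].argmax()
    v,u=np.nonzero(l==b);q=np.array([wr(a+x0,e+y0) for a,e in zip(u,v)])
    q=np.c_[q@X,q@Y];w,V=np.linalg.eigh(np.cov(q.T));a=np.degrees(np.arctan2(V[1,1],V[0,1]))%180
    print(n,s[b],"axis deg from pipe x",a,"centre",1e3*(q.mean(0)-[ST["M"]@X,ST["M"]@Y]))
```

```text
L [ 10   4  59  18 159] axis deg from pipe x 80.51130462969356 centre [ 6.2335 61.892 ]
M [20 31  1  5  5] axis deg from pipe x 178.0775266383986 centre [-60.8439  -9.0856]
R [44  5 23 13 81] axis deg from pipe x 79.2931966683641 centre [   4.0419 -220.3459]
```

Run:
```python
from h import *
import cv2
c=manip.calibration("wrist");f=np.load("w4.npz");T=np.eye(4);T[:3,:3]=R.from_quat(f["q"]).as_matrix();T[:3,3]=f["p"]
W=T@c["tool_from_camera"]
img=cv2.imread("pics/w4.png").max(2)
def wr(u,v,z=.103):
    d=W[:3,:3]@[(u-c["cx"])/c["fx"],-(v-c["cy"])/c["fy"],-1];p=(W[:3,3]+d*(z-W[2,3])/d[2]);return p
for t in (45,60):
  for n,(x0,x1,y0,y1) in dict(L=(115,190,80,108),M=(230,256,135,200),R=(445,515,82,110)).items():
    m=(img[y0:y1,x0:x1]<t).astype(np.uint8);k,l,s,ce=cv2.connectedComponentsWithStats(m);b=1+s[1:,4].argmax()
    v,u=np.nonzero(l==b);q=np.array([wr(a+x0,e+y0) for a,e in zip(u,v)])
    q=np.c_[q@X,q@Y];w,V=np.linalg.eigh(np.cov(q.T));a=np.degrees(np.arctan2(V[1,1],V[0,1]))%180
    print(t,n,s[b],"axis deg",a,"centre",1e3*(q.mean(0)-[ST["M"]@X,ST["M"]@Y]))
```

```text
45 L [   8    0   61   24 1156] axis deg 89.43366194723305 centre [ 2.815  70.4032]
45 M [  0   1  22  61 591] axis deg 5.726159854188467 centre [-57.1954  -2.4983]
45 R [   6    4   62   20 1093] axis deg 88.16088834940004 centre [  -0.2409 -204.519 ]
60 L [   7    0   68   28 1334] axis deg 90.43151085633097 centre [ 3.1988 69.544 ]
60 M [  0   0  22  62 903] axis deg 3.387882207595794 centre [-60.3654  -2.2905]
60 R [   6    0   63   28 1202] axis deg 87.16946241144555 centre [  -0.1877 -205.3031]
```

The left lever matches the shut right one at about 89°. The middle lever's stem and sleeve share the same column within a pixel, and it held 24 N against its stop. Both are at their stops, and the arm is clear.

```bash
python3 -c 'from workcell import manip; print(manip.hand_in())'
```

```text
the job is handed in; nothing more can be done
None
```

I shut the open bare valve (left place), then opened the funnel valve (middle place), each pushed to its stop at up to about 17 N and 26 N. The third lever and the funnel look unmoved, I saw nothing else shifted in the views I took, and the job was handed in at about 12.6 s; no verdict was shown.

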